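# Set the rebound clicks on a rear shock

### The job

A bicycle rear shock stands upright in its set-up stand and nobody knows how its orange rebound wheel is set. With a fingertip against the wheel's lugs, and without gripping it, flick the wheel clockwise (seen from above) click by click until it gently comes up against its closed stop, without forcing it; then flick it back anticlockwise exactly three clicks and take the hand away. Leave everything else on the bench where it is.

Things in the scene. Friction and masses are not known exactly. Their poses are not given: they have to be found in the camera images.
- shock: Set-up stand with the shock in it, fixed to the bench. Origin: centre of the base's underside, on the wheel's axis; z up. Grey base 120 x 92 x 14 mm; valve cap and white witness line on its -x side. Heights: black air can 47 mm across up to 150, shaft 23 mm across, damper head 30 mm across 189 to 202, orange wheel 203 to 215, upper eye (within 16 mm of the axis) up to 241 mm.
- wheel_centre (a point): Centre of the orange rebound wheel on its vertical axis, half-way up its thickness, 209 mm above the bench; axes as shock. Level wheel 12 mm thick: hub 31 mm across, six equal lugs 5 mm thick with round ends that reach 25 mm from the axis (9.5 mm beyond the hub). The gaps between the lugs are open outwards, above and below. Nothing else this high within 75 mm of the axis.
- rebound_wheel (a joint): Turn of the wheel, rad. 0 = closed stop, fully clockwise seen from above; grows anticlockwise, 1.047 (60 degrees, one lug spacing) a click, to a stop at 6 clicks; starts 2 to 5 open. A sprung detent holds it at whole clicks: about 3 N at a lug starts it, past half a click it snaps on by itself. At rest the lugs lie at 0, 60, 120, 180, 240, 300 degrees about z of shock (0 along its x).
- white_lug (a point): Middle of the end of the one lug that is painted white (the other five are orange), 22.5 mm from the axis. With the wheel fully closed it points along -x of shock, at the white witness line; three clicks open it points along +x.
- grease_tin: Tin of grease, 73 mm across and 92 mm high, behind the stand; origin under its centre. To be left alone.
- hub: Bare metal hub with two wide drilled flanges, standing on end, 90 mm across and 79 mm high, behind the stand; origin under its centre. To be left alone.
- oil_bottle: Oil bottle with a long red spout, 45 mm across and 165 mm high, behind the stand to the right; origin under its centre. To be left alone.
- freewheel: Dark five-sprocket freewheel, 101 mm across and 34 mm high, lying to the right of the stand; origin under its centre. To be left alone.
- spanner: Open-ended spanner, 30 x 173 mm and 6 mm thick, lying along x to the left of the stand; origin under its centre. To be left alone.

How it is judged:
On the way:
1. the rebound wheel is wound in to its closed stop (value of joint rebound_wheel below 0.15 rad), for 0.2 s.
At the end, for the whole second after the job is handed in: After having been at its closed stop, the rebound wheel rests exactly three clicks open (3.14 rad, within 0.15 rad) and no longer turns (value of joint rebound_wheel between 2.99 and 3.29 rad and velocity of joint rebound_wheel between -0.1 and 0.1 rad/s); the robot touches nothing.
It fails at once if the wheel is forced: more than 45 N between the fingers and the wheel (contact force between the fingers and rebound_wheel above 45 N).
It fails at once if the wheel is gripped between the fingers instead of being flicked (horizontal distance between the grasp point and wheel_centre below 0.018 m and contact force between the fingers and rebound_wheel above 0.5 N).
It fails at once if something else on the bench is moved by more than 20 mm (distance of any of grease_tin, hub, oil_bottle, freewheel, spanner from where it was at the start of the episode above 0.02 m).
It also fails if it takes over 61 s, if anything falls off the work surface, if the arm or the gripper's body presses on something with over 40 N, if the wrist force passes 120 N, or if a joint passes its speed limit or range.

### The arm

A 6-joint arm with a two-finger parallel gripper is mounted at the origin on a cart in front of the work surface, level with it; the furniture and walls round the work are solid. World frame = base frame: x ahead of the robot, y to its left, z up, the work surface at z = 0. Lengths are in m, angles in rad, forces in N, time in s.
With the tool pointing down it reaches from about 0.3 to 0.875 m from the base axis. Payload 6.4 kg.
Tool frame: the origin (TCP) lies midway between the tips of the shut fingers; the grasp point (between the pads) lies 19 mm behind it (bot.grip_point_offset is the z of the grasp point in the tool frame, in m); z points along the fingers, x is the direction in which the jaws open and shut, and the axes are right-handed (so a half turn about z gives the same grasp; the last joint's range is limited). The gripper opens to 85 mm and grips with 20 to 120 N. Pads are 22 mm wide; open, the fingers measure 114 mm over their backs; the gripper's body (76 mm by 85 mm) begins 54 mm behind the grasp point. The pads swing forward as they close: fully open they stand 13 mm farther back than shut.
Start: joints at [-1.51, 0.181, 1.607, -0, 1.354, -0.206], TCP at [0.152, -0.555, 0.202] pointing down, gripper open.
Joint ranges: [-2.99, 2.99], [-0.89, 2.07], [0.3, 2.58], [-1.14, 4.28], [0, 2.63], [-3.12, 3.12]. Speed limits (rad/s): [2.57, 2.57, 3.01, 3.14, 3.14, 3.14].

### API

Orientations are given as a 3x3 rotation matrix whose columns are the frame's x, y, z axes.
In Python, from rig import monitor, read_camera, order, bot gives the robot as it stands.
- The arm moves only by the shell command python3 -m pendant 'ROWS' [FORCE]. ROWS is JSON, a list that holds one entry, the list of rows, each a list of 7 numbers: the shift along the tool's x, y, z in cm, then the turn, a rotation vector about the tool's x, y, z in degrees, then the closure in counts, from 0 (fully open) to 255 (shut). A call has 1 to 20 rows; each row shifts and turns the commanded pose from where the row before left it, along the tool's axes as they then stand; what a row does not reach is not made up. A row lasts 1/8 s, in which the tool goes at most 62.5 mm and 10.7 degrees, less where a joint would pass 70% of its speed; a pose out of reach is approached as far as the arm can. A call is refused whole if a number of a shift passes 6.25 or a number of a turn 10.7, either way. A call with a gripper value outside its range is refused whole. The fingers move at their own pace and stop on an object; FORCE is the grip in N (left out, the last holds). Time passes only in rows, so rows that do not move let the fingers close. It gives the time, the measured TCP pose, the force and the opening at its end, in the units of the state.
- monitor.get_state(): the state, without advancing time (a new reading comes with each control period).
- read_camera(name): name is "scene" or "top" or "wrist"; returns a dict with "color" (384x512x3 uint8, red, green, blue), "mtx" (3x3 intrinsics, pixels), "dist" ([k1, k2, p1, p2, k3] as OpenCV has them; the pictures are not rectified), "camera_from_world" (4x4, takes a point from world to camera coordinates); the wrist camera has in their place "mount" (4x4, takes a point from camera to tool coordinates, whose origin is the TCP and whose axes are the tool frame's). Camera axes: x right, y up, looking along -z (the intrinsics and any distortion apply to the point x, -y, -z); pixel columns grow to the right and rows downward; lengths in m; the calibration is good to about 2 mm. A picture is of the moment at which its call begins: read the wrist's pose just before it. There is no depth.
- order.hand_in(): hands the job in, once; it reports no verdict.
The state is a dict: "time": time; "joint_positions": joint angles; "dq": joint speeds; "effort": joint torques, N m; "ee_pos": TCP position; "orientation": TCP orientation; "ft_force": force on the tool from outside, world axes, zero at the start; "moment": the same for the moment, N m; "opening": opening from 0.0 (shut) to 1.0 (fully open).
Only numpy, scipy, OpenCV 4.12 (cv2) and the standard library are available. Lean on these libraries where they do the work, as an engineer would, in place of code of your own. Each camera call takes 0.05 s, during which the arm holds its last target.

## Working session

There is one attempt and no reset: what is moved stays moved. The work goes in short steps, Python scripts to look and compute and a shell command to move; the robot and the scene stay as the last step left them, time stands still between calls to the robot, and variables do not carry over. Pictures are saved under pics/ and viewed, and the job is handed in when it is done.

```bash
mkdir -p pics; python3 - <<'E'
from rig import monitor, read_camera, bot
import cv2,numpy as np
s=monitor.get_state()
for k,v in s.items(): print(k,np.round(v,4).tolist())
for n in ("scene","top"):
    c=read_camera(n); cv2.imwrite(f"pics/{n}0.png",c["color"][:,:,::-1]); print(n,c["mtx"],c["dist"],np.round(c["camera_from_world"],4))
print(bot.grip_point_offset)
E
```

```text
time 0.0
joint_positions [-1.5103, 0.1815, 1.608, -0.0, 1.3538, -0.2063]
dq [-0.0006, 0.0007, -0.0001, 0.001, -0.0002, 0.001]
effort [-0.0008, -44.4865, -35.1347, -0.0003, 0.009, -0.0]
ee_pos [0.1516, -0.554, 0.2007]
orientation [[0.2637, -0.9646, -0.0001], [-0.9646, -0.2637, 0.0017], [-0.0017, -0.0003, -1.0]]
ft_force [0.3186, -1.0632, 0.6717]
moment [-0.036, -0.0251, -0.0093]
opening 1.0018
scene [[418.69629961   0.         254.71712391]
 [  0.         418.69629961 193.56943067]
 [  0.           0.           1.        ]] [0.02094289 0.         0.         0.         0.        ] [[-0.66   -0.7511 -0.0163  0.5069]
 [ 0.5284 -0.4795  0.7006 -0.3353]
 [-0.5341  0.4538  0.7134 -0.8649]
 [ 0.      0.      0.      1.    ]]
top [[410.01655915   0.         248.85634331]
 [  0.         410.01655915 194.63553978]
 [  0.           0.           1.        ]] [-0.06627209  0.          0.          0.          0.        ] [[-0.0163 -0.9995  0.0276  0.1491]
 [ 0.9862 -0.0116  0.165  -0.6155]
 [-0.1646  0.0299  0.9859 -1.0875]
 [ 0.      0.      0.      1.    ]]
-0.0187
```

View pics/scene0.png

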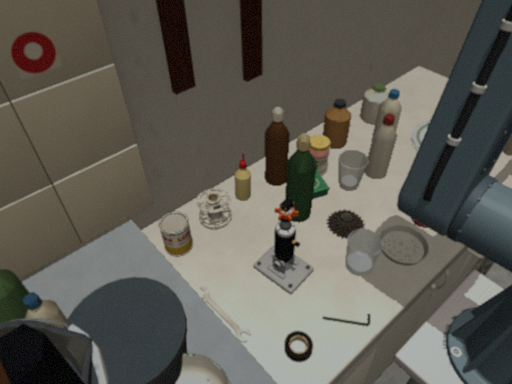

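View pics/top0.png

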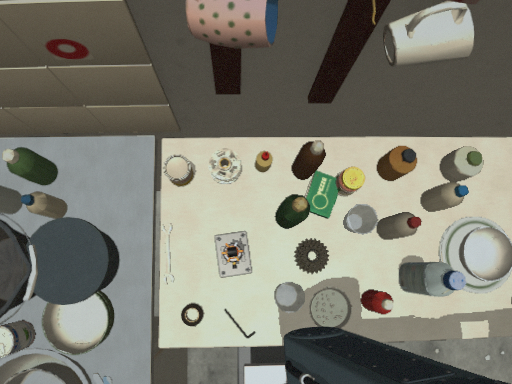

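The scene view shows the shock at about (285,245). The top view shows it at about (233,252), with the freewheel to its right at (311,255) and the green bottle at (295,210).

```bash
cat > h.py <<'E'
import numpy as np,cv2
from rig import monitor, read_camera
F=np.diag([1.,-1,-1])
def proj(c,P):
    T=np.asarray(c["camera_from_world"]);R=F@T[:3,:3];t=F@T[:3,3]
    return cv2.projectPoints(np.atleast_2d(P).astype(float),cv2.Rodrigues(R)[0],t,np.array(c["mtx"]),np.array(c["dist"]))[0][:,0]
def back(c,uv,z):
    T=np.asarray(c["camera_from_world"]);R=F@T[:3,:3];t=F@T[:3,3]
    n=cv2.undistortPoints(np.array([[uv]],float),np.array(c["mtx"]),np.array(c["dist"]))[0,0]
    d=R.T@np.array([n[0],n[1],1]);o=-R.T@t
    return o+d*(z-o[2])/d[2]
def crop(c,u,v,r,name,k=8):
    im=c["color"][max(0,v-r):v+r,max(0,u-r):u+r,::-1]
    cv2.imwrite(name,cv2.resize(im,None,fx=k,fy=k,interpolation=cv2.INTER_CUBIC))
E
python3 - <<'E'
from h import *
c=read_camera("top"); print(back(c,(233,252),.215)); crop(c,233,252,30,"pics/t1.png",10)
c=read_camera("scene"); print(back(c,(288,212),.215)); crop(c,287,230,37,"pics/s1.png",8)
E
```

```text
[0.45600131 0.18422058 0.215     ]
[0.44647219 0.18629226 0.215     ]
```

View pics/t1.png

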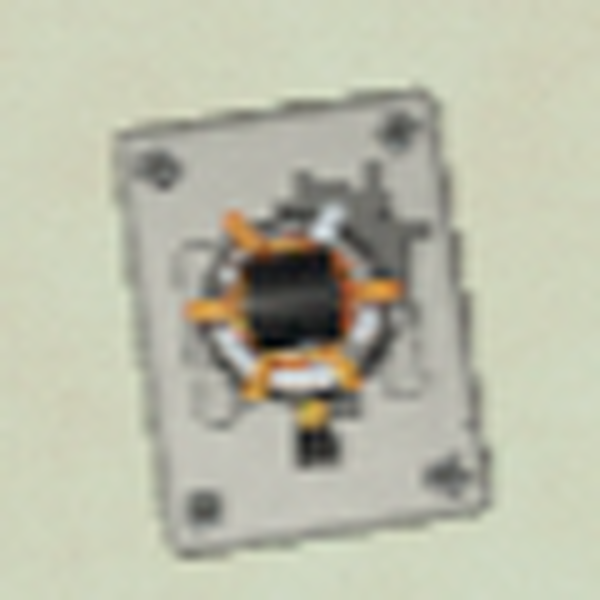

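View pics/s1.png

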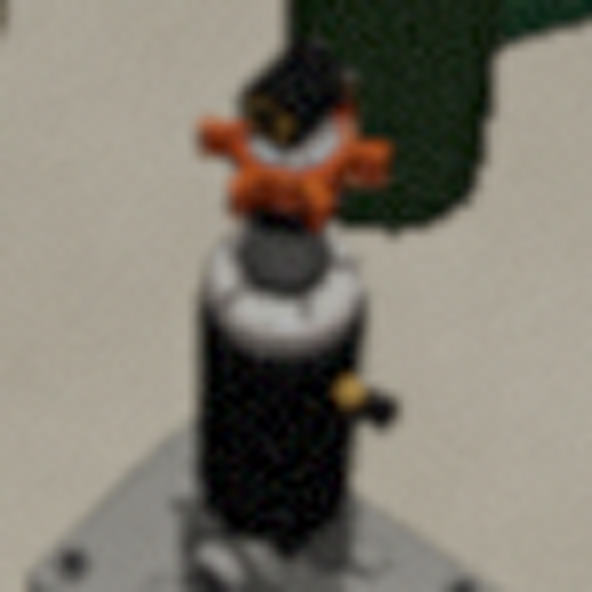

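```bash
python3 -m pendant '[[[-1,-1,-4,0,0,0,0],[-2.2,-3.8,-2.3,0,0,0,0],[-2.2,-3.8,-2.3,0,0,0,0],[-2.2,-3.8,-2.3,0,0,0,0],[-2.2,-3.8,-2.3,0,0,0,0],[-2.2,-3.8,-2.3,0,0,0,0],[-2.2,-3.8,-2.3,0,0,0,0],[-2.2,-3.8,-2.3,0,0,0,0],[-2.2,-3.5,0,0,0,0,0],[-5,-1.4,0,0,0,0,0],[-5,-1.4,0,0,0,0,0],[-5,-1.4,0,0,0,0,0],[-5,-1.4,0,0,0,0,0],[-5,-1.4,0,0,0,0,0],[-5,-1.4,0,0,0,0,0],[0,0,0,0,0,0,0],[0,0,0,0,0,0,0]]]'
python3 - <<'E'
from h import *
s=monitor.get_state(); print(s["time"],s["ee_pos"],s["ft_force"])
c=read_camera("wrist");print(np.round(c["mount"],4),c["mtx"],c["dist"]); cv2.imwrite("pics/w1.png",c["color"][:,:,::-1])
c=read_camera("top");crop(c,233,252,30,"pics/t2.png",10)
E
```

```text
time: 2.33
ee_pos: [0.4045, 0.018, 0.4025]
orientation: [[0.264, -0.964, -0.0], [-0.964, -0.264, -0.0], [0.0, 0.0, -1.0]]
ft_force: [0.3, -0.2, 0.2]
opening: 0.999
2.325 [0.40445987 0.01803235 0.40247403] [ 0.3039758  -0.22978439  0.23874684]
[[ 1.000e+00 -1.100e-03 -3.000e-04  2.000e-04]
 [-1.200e-03 -9.618e-01 -2.736e-01 -7.050e-02]
 [ 1.000e-04  2.736e-01 -9.618e-01 -1.728e-01]
 [ 0.000e+00  0.000e+00  0.000e+00  1.000e+00]] [[281.40312757   0.         255.78577282]
 [  0.         281.40312757 190.9351815 ]
 [  0.           0.           1.        ]] [0.02436101 0.         0.         0.         0.        ]
```

View pics/w1.png

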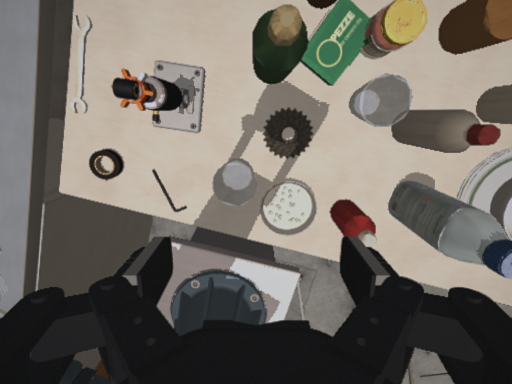

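The wrist view has the shock at about (135,90), the green bottle at (283,30) and the freewheel at (287,133). I'll shift left to bring the wheel under the camera.

```bash
python3 -m pendant '[[[-4,-0.6,0,0,0,0,0],[-4,-0.6,0,0,0,0,0],[-4,-0.6,0,0,0,0,0],[-4,-0.6,0,0,0,0,0],[0,0,0,0,0,0,0],[0,0,0,0,0,0,0]]]'
python3 - <<'E'
from h import *
s=monitor.get_state()
c=read_camera("wrist"); cv2.imwrite("pics/w2.png",c["color"][:,:,::-1])
M=np.array(c["mount"]);T=np.eye(4);T[:3,:3]=s["orientation"];T[:3,3]=s["ee_pos"]
c["camera_from_world"]=np.linalg.inv(T@M)
p=proj(c,[.45,.185,.209])[0];print(p);crop(c,int(p[0]),int(p[1]),50,"pics/w2c.png",7)
E
```

```text
time: 3.18
ee_pos: [0.3859, 0.1777, 0.4024]
orientation: [[0.262, -0.965, -0.0], [-0.965, -0.262, -0.001], [0.001, 0.001, -1.0]]
ft_force: [0.3, -0.7, -0.4]
opening: 1.003
[263.31030897 116.23743967]
```

View pics/w2c.png

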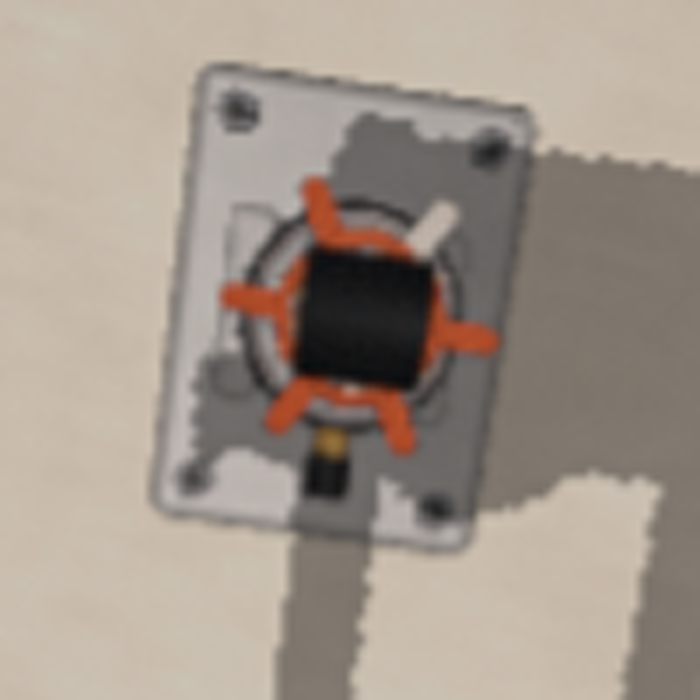

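View pics/t2.png

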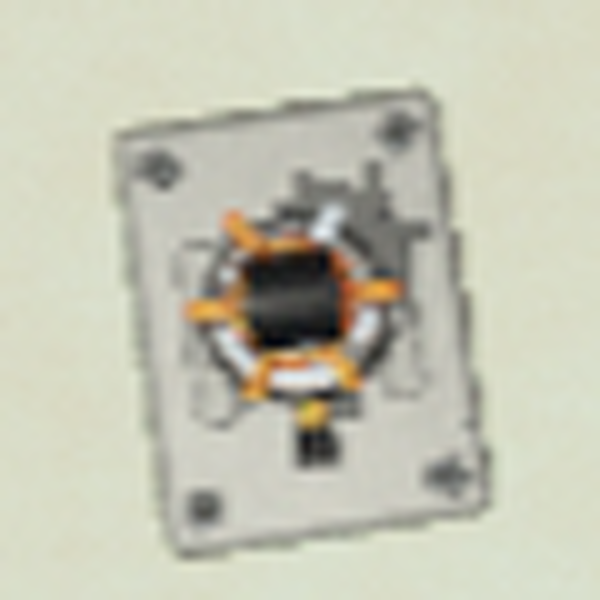

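View pics/w2.png

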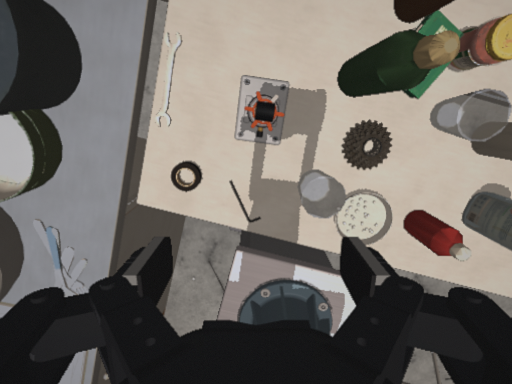

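The wrist crop shows the lugs about 30° off the base's axes, with the white lug at (440,220) and the valve at (328,470). That would be half a click, which conflicts with the description. Next I'll compute the wheel centre.

```bash
python3 - <<'E'
from h import *
s=monitor.get_state()
c=read_camera("wrist")
M=np.array(c["mount"]);T=np.eye(4);T[:3,:3]=s["orientation"];T[:3,3]=s["ee_pos"]
c["camera_from_world"]=np.linalg.inv(T@M)
f=lambda x,y:back(c,(213+(x+.5)/7-.5,66+(y+.5)/7-.5),.209)
W=[f(*a) for a in [(360,319.5),(360,316),(362,318)]];print(W)
C=np.mean(W,0)
for n,a in dict(white=(445,213),r=(492,342),br=(405,447),bl=(278,425),l=(228,297),tl=(315,185)).items():
    d=f(*a)-C;print(n,np.hypot(*d[:2]),np.degrees(np.arctan2(d[1],d[0])))
g=lambda x,y:back(c,(213+(x+.5)/7-.5,66+(y+.5)/7-.5),.014)
B=[g(*a) for a in [(203,68),(533,110),(472,548),(155,510)]]
print("base",np.mean(B,0),np.linalg.norm(B[0]-B[3]),np.linalg.norm(B[0]-B[1]))
for d in (B[0]-B[3],B[1]-B[2]):print(np.degrees(np.arctan2(d[1],d[0])))
c=read_camera("top")
t=lambda x,y,z:back(c,(203+(x+.5)/10-.5,222+(y+.5)/10-.5),z)
print("top",t(293.3,301.2,.209))
B=[t(*a,.014) for a in [(115,130),(435,95),(490,505),(180,550)]];print(np.mean(B,0))
d=B[0]-B[3];print(np.degrees(np.arctan2(d[1],d[0])))
E
```

```text
[array([0.45608969, 0.18561115, 0.209     ]), array([0.45666596, 0.18577321, 0.209     ]), array([0.45643035, 0.18533618, 0.209     ])]
white 0.02295813305166553 -24.52095689791921
r 0.023914218449445968 -84.80682686653245
br 0.023973226887294512 -144.6524357093131
bl 0.02379177057508809 156.6980469884278
l 0.023903382123194025 96.68292771357136
tl 0.023750976448796243 35.400970800102655
base [0.45659856 0.18559196 0.014     ] 0.11598033755719198 0.08813020994061327
7.715737023219316
8.61778361366921
top [0.45696226 0.18687465 0.209     ]
[0.45746567 0.1862053  0.014     ]
8.546973656042516
```

```bash
cat >> h.py <<'E'
C=np.array([.4566,.1861]);
def loc(ang=185.8):
    s=monitor.get_state();R=np.array(s["orientation"]);p=np.array(s["ee_pos"])
    a=np.radians(ang);u=np.array([np.cos(a),np.sin(a)]);t=np.array([u[1],-u[0]])
    A=(p-.0495*R[:,0])[:2]-C
    print("t",round(s["time"],2),"yaw %.1f (want %.1f)"%(np.degrees(np.arctan2(R[1,0],R[0,0])),np.degrees(np.arctan2(-t[1],-t[0]))),"A s=%.1fmm inner d=%.1f tipz=%.1f"%(1e3*A@t,1e3*A@u-11,1e3*p[2]+13),"tilt",np.round(R[2,:2],3),"F",np.round(s["ft_force"],1))
def wrist(name,k=8,r=45):
    s=monitor.get_state();c=read_camera("wrist")
    M=np.array(c["mount"]);T=np.eye(4);T[:3,:3]=s["orientation"];T[:3,3]=s["ee_pos"]
    c["camera_from_world"]=np.linalg.inv(T@M)
    p=proj(c,[*C,.209])[0];print("wheel px",p);cv2.imwrite(name,c["color"][:,:,::-1]); return c
def top(name):
    c=read_camera("top");crop(c,233,252,20,name,15)
E
python3 -m pendant '[[[0,0,0,0,0,9.5,0],[4.65,-2.05,0,0,0,0,0],[4.65,-2.05,0,0,0,0,0],[0,0,4.3,0,0,0,0],[0,0,4.3,0,0,0,0],[0,0,4.3,0,0,0,0],[0,0,4.3,0,0,0,0],[0,0,1.2,0,0,0,0],[0,0,0,0,0,0,0],[0,0,0,0,0,0,0]]]'
python3 -c "
from h import *
loc();wrist('pics/w3.png');top('pics/t3.png')
c=read_camera('scene');crop(c,288,220,40,'pics/s3.png',8)"
```

```text
time: 4.58
ee_pos: [0.437, 0.0903, 0.2206]
orientation: [[0.1, -0.995, 0.003], [-0.995, -0.1, -0.0], [0.001, -0.003, -1.0]]
ft_force: [-0.3, -0.1, 0.7]
opening: 0.993
t 4.58 yaw -84.2 (want -84.2) A s=-43.9mm inner d=18.1 tipz=233.6 tilt [ 0.001 -0.003] F [-0.3 -0.1  0.7]
wheel px [115.49526443 174.81470176]
```

View pics/w3.png

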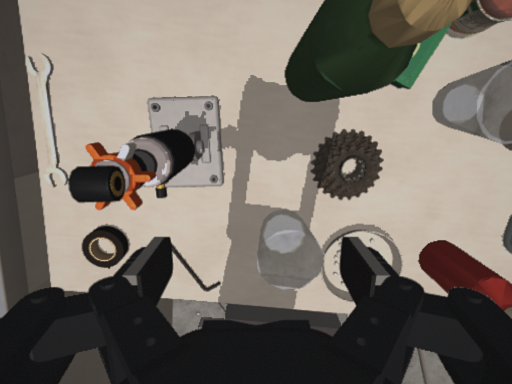

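View pics/t3.png

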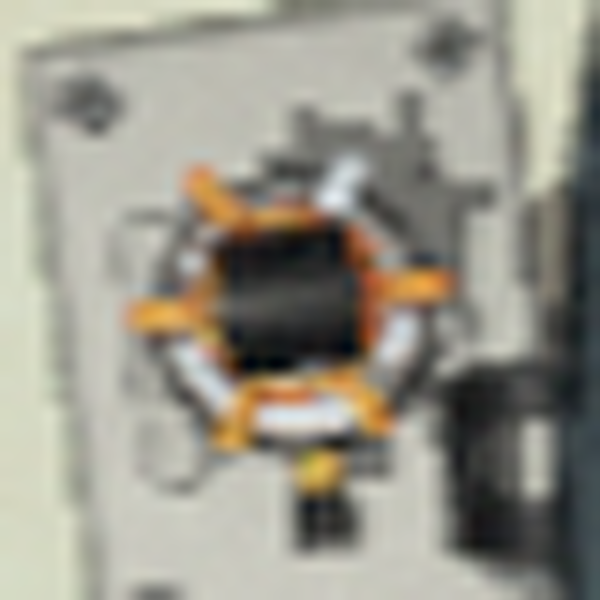

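View pics/s3.png

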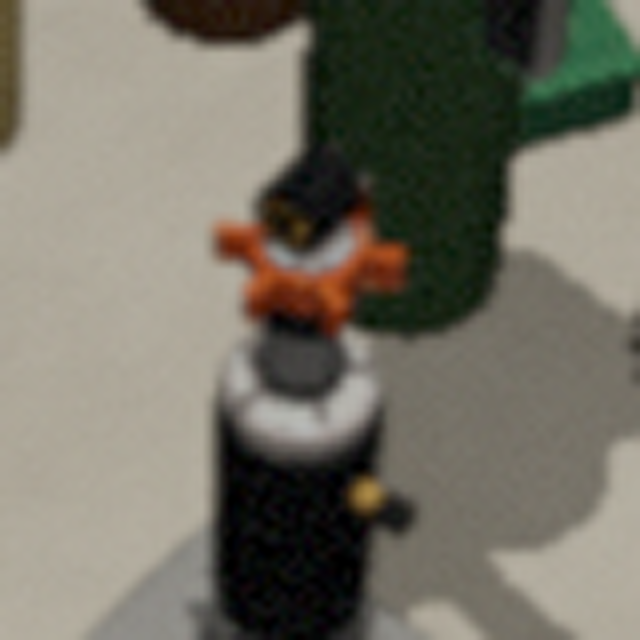

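```bash
python3 - <<'E'
from h import *
c=read_camera("top");s=monitor.get_state();R=np.array(s["orientation"]);p=np.array(s["ee_pos"])
f=lambda q:np.round((proj(c,q)-[213,232])*15)
print("wheel",f([*C,.209]),"z.24",f([*C,.241]))
for back_ in (13,40,60):
  P=np.array([p+R@np.array([x,y,-back_])*1e-0 if 0 else p+R@(np.array([x,y,-back_])*1e-3) for x in(-42.5,-57) for y in(-11,11)])
  print(back_,f(P).tolist())
E
```

```text
wheel [[288. 297.]] z.24 [[286. 292.]]
13 [[633.0, 378.0], [650.0, 525.0], [538.0, 390.0], [555.0, 536.0]]
40 [[641.0, 376.0], [659.0, 527.0], [543.0, 388.0], [560.0, 539.0]]
60 [[647.0, 374.0], [665.0, 528.0], [547.0, 386.0], [565.0, 540.0]]
```

```bash
python3 - <<'E'
from h import *
c=read_camera("scene");crop(c,320,225,75,'pics/s4.png',5)
s=monitor.get_state();R=np.array(s["orientation"]);p=np.array(s["ee_pos"])
for b in (13,40,60):print(b,np.round((proj(c,[p+R@(np.array([x,0,-b])*1e-3) for x in(-42.5,-57,42.5,57)])-[245,150])*5).tolist())
E
```

```text
13 [[334.0, 237.0], [312.0, 256.0], [453.0, 132.0], [472.0, 116.0]]
40 [[339.0, 191.0], [317.0, 210.0], [461.0, 86.0], [481.0, 69.0]]
60 [[343.0, 155.0], [321.0, 174.0], [467.0, 51.0], [487.0, 34.0]]
```

View pics/s4.png

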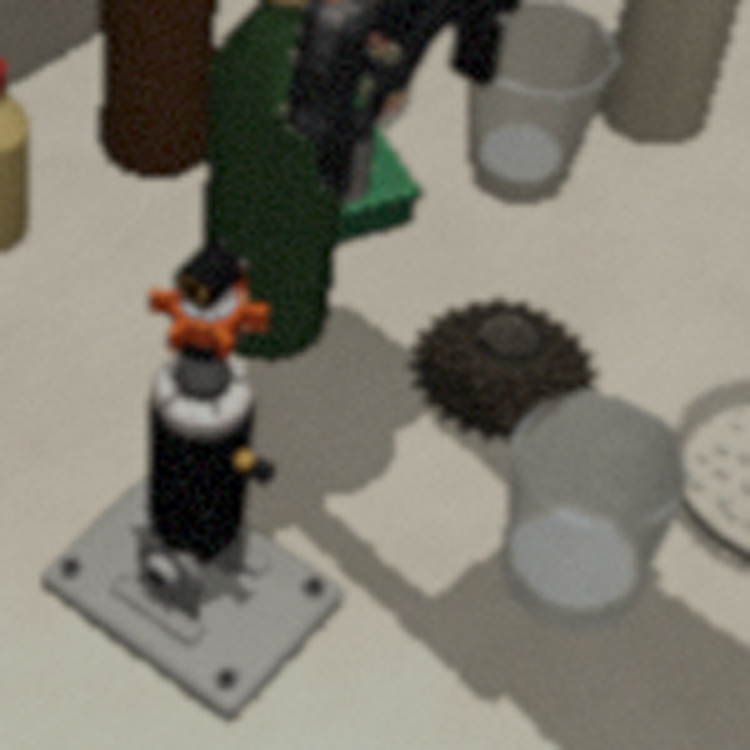

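```bash
python3 - <<'E'
from h import *
c=read_camera("scene")
g=lambda q:np.round((proj(c,q)-[245,150])*5).tolist()
print(g([*C,.209]),g([*C,.014]),g([*C,0.15]))
s=monitor.get_state();R=np.array(s["orientation"]);p=np.array(s["ee_pos"])
for b in (10,13,20,25,30):print(b,g([p+R@(np.array([x,y,-b])*1e-3) for x in(-42.5,-57) for y in(-11,11)]))
c=wrist('pics/w4.png')
for b in (10,13,20,30):print(b,np.round(proj(c,[p+R@(np.array([x,y,-b])*1e-3) for x in(-42.5,-57) for y in(-11,11)])).tolist())
crop(c,140,270,70,'pics/w4c.png',5)
E
```

```text
[[198.0, 306.0]] [[184.0, 576.0]] [[193.0, 396.0]]
10 [[312.0, 230.0], [354.0, 256.0], [291.0, 249.0], [333.0, 275.0]]
13 [[313.0, 225.0], [355.0, 251.0], [291.0, 244.0], [333.0, 270.0]]
20 [[314.0, 213.0], [357.0, 239.0], [292.0, 232.0], [335.0, 258.0]]
25 [[315.0, 205.0], [358.0, 230.0], [293.0, 223.0], [336.0, 249.0]]
30 [[316.0, 196.0], [359.0, 222.0], [294.0, 215.0], [337.0, 241.0]]
wheel px [114.99416079 173.69038562]
10 [[186.0, 212.0], [189.0, 244.0], [163.0, 212.0], [166.0, 244.0]]
13 [[185.0, 213.0], [187.0, 246.0], [161.0, 213.0], [164.0, 246.0]]
20 [[182.0, 217.0], [185.0, 252.0], [157.0, 217.0], [160.0, 252.0]]
30 [[178.0, 224.0], [180.0, 260.0], [151.0, 224.0], [155.0, 260.0]]
```

View pics/w4c.png

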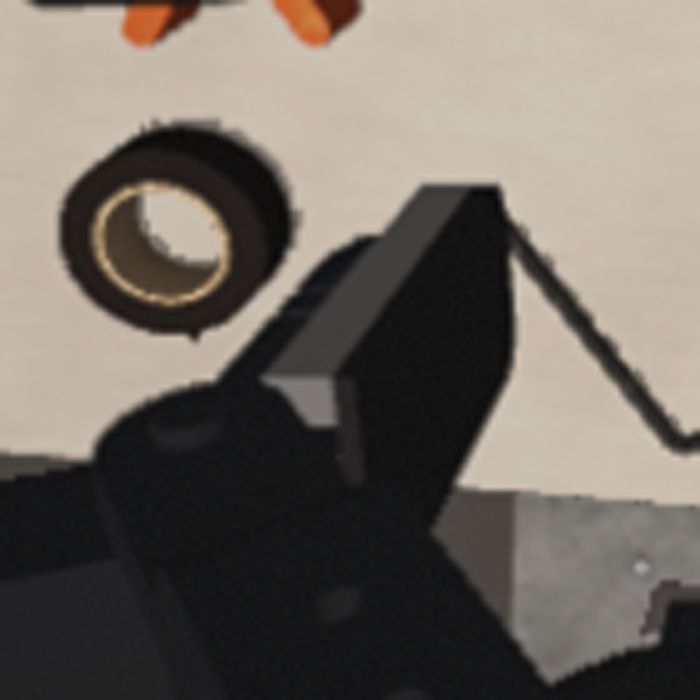

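```bash
python3 - <<'E'
from h import *
c=read_camera("scene");crop(c,325,175,32,'pics/s5.png',12)
c=read_camera("top");crop(c,262,262,26,'pics/t5.png',14)
E
```

```text
(no output)
```

View pics/s5.png

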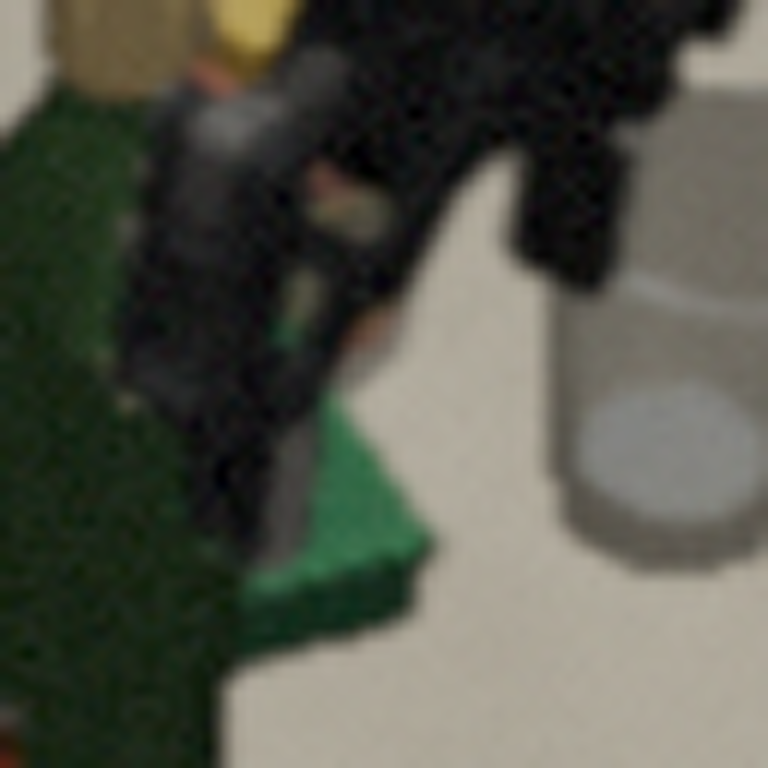

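View pics/t5.png

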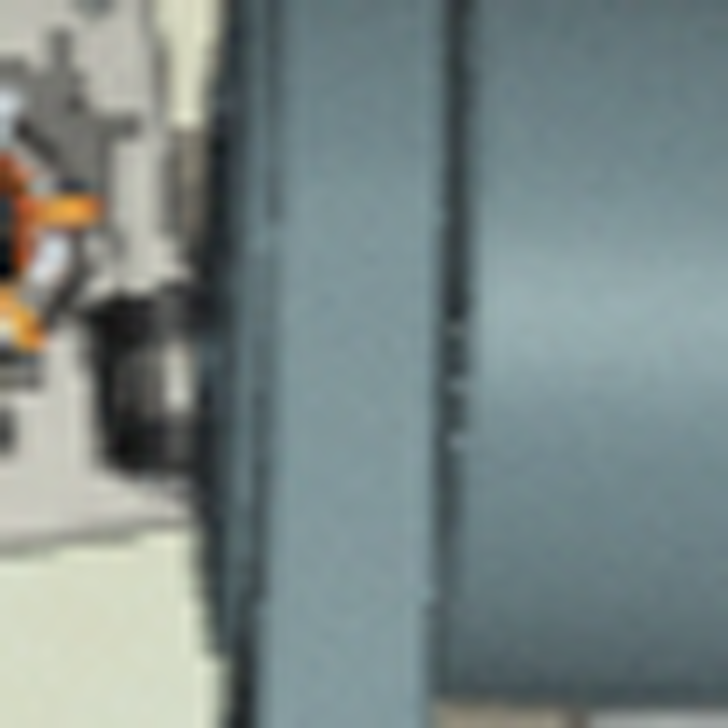

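```bash
python3 - <<'E'
from h import *
s=monitor.get_state();R=np.array(s["orientation"]);p=np.array(s["ee_pos"])
cs=read_camera("scene");cw=wrist('pics/x.png')
def ray(c,uv):
    a=back(c,uv,0.1);b=back(c,uv,0.3);return a,(b-a)/np.linalg.norm(b-a)
def tri(a,b):
    (o1,d1),(o2,d2)=ray(cs,a),ray(cw,b)
    t=np.linalg.lstsq(np.c_[d1,-d2],o2-o1,rcond=None)[0]
    P,Q=o1+t[0]*d1,o2+t[1]*d2
    print("gap",np.linalg.norm(P-Q)*1e3,"tool mm",np.round(R.T@((P+Q)/2-p)*1e3,1))
tri((317.5,189.4),(172,273.5))
tri((317.5,189.4),(171.,271))
# ray at several depths in tool from wrist
for uv in ((172,273.5),(169.6,237),(154.6,237)):
    o,d=ray(cw,uv)
    for z in (-13,-20,-25,-30): 
        k=(p[2]-z*1e-3-o[2])/d[2]; print(uv,z,np.round(R.T@(o+k*d-p)*1e3,1))
E
```

```text
wheel px [114.52188373 173.40314128]
gap 0.9551936423746783 tool mm [-42.6  10.6 -44.5]
gap 2.2502451119160365 tool mm [-42.8  10.  -44.1]
(172, 273.5) -13 [-53.5  30.1 -13. ]
(172, 273.5) -20 [-51.2  25.6 -20. ]
(172, 273.5) -25 [-49.5  22.5 -25. ]
(172, 273.5) -30 [-47.8  19.4 -30. ]
(169.6, 237) -13 [-53.    4.6 -13. ]
(169.6, 237) -20 [-50.7   1.3 -20. ]
(169.6, 237) -25 [-49.  -1. -25.]
(169.6, 237) -30 [-47.4  -3.4 -30. ]
(154.6, 237) -13 [-62.2   4.6 -13. ]
(154.6, 237) -20 [-59.5   1.3 -20. ]
(154.6, 237) -25 [-57.5  -1.1 -25. ]
(154.6, 237) -30 [-55.6  -3.4 -30. ]
```

```bash
python3 -m pendant '[[[0,0,0,0,0,0,255],[0,0,0,0,0,0,255],[0,0,0,0,0,0,255],[0,0,0,0,0,0,255],[0,0,0,0,0,0,255],[0,0,0,0,0,0,255],[0,0,0,0,0,0,255]]]' 20
python3 - <<'E'
from h import *
s=monitor.get_state();R=np.array(s["orientation"]);p=np.array(s["ee_pos"]);print(p,s["time"])
c=wrist('pics/w6.png')
for b in (0,19,44):print(b,np.round(proj(c,[p+R@(np.array([0,y,-b])*1e-3) for y in(-11,11)])).tolist())
c=read_camera("scene")
u=proj(c,[p])[0];print(u);crop(c,int(u[0]),int(u[1]),40,'pics/s6.png',10)
E
```

```text
time: 6.0
ee_pos: [0.4356, 0.0906, 0.2186]
orientation: [[0.101, -0.995, -0.0], [-0.995, -0.101, 0.0], [-0.0, 0.0, -1.0]]
ft_force: [-0.2, -0.4, -1.3]
opening: 0.002
[0.43562473 0.09057605 0.21858972] 6.0
wheel px [114.42635629 173.3724656 ]
0 [[256.0, 206.0], [256.0, 237.0]]
19 [[256.0, 217.0], [256.0, 251.0]]
44 [[256.0, 235.0], [255.0, 274.0]]
[323.46327955 191.43249916]
```

View pics/w6.png

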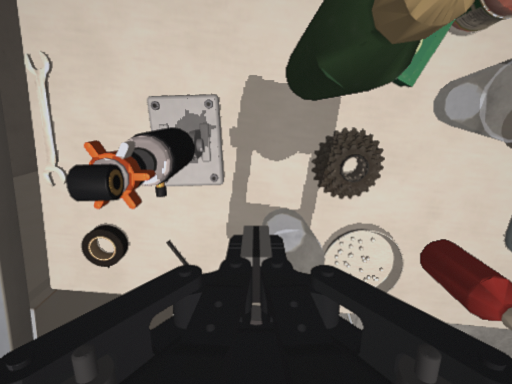

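View pics/s6.png

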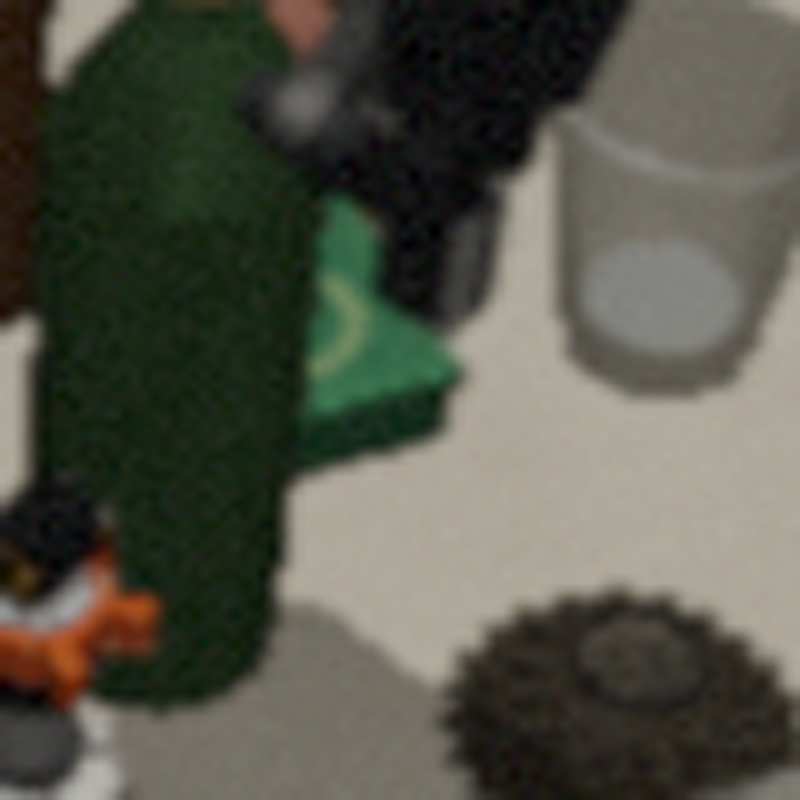

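The shut tips appear at about (256,226) in the wrist view. That is about 31 mm behind the reported TCP, and the open tips triangulate to 44.5 mm behind it, so I'll set the height from what the cameras show.

```bash
sed -i 's/p\[2\]+13)/p[2]+44.5)/' h.py; python3 -m pendant '[[[0.3,0.05,0,0,0,0,0],[0,0,0,0,0,0,0],[0,0,0,0,0,0,0],[0,0,1,0,0,0,0],[0,0,2,0,0,0,0],[0,0,2,0,0,0,0],[0,0,0.8,0,0,0,0],[0,0,0,0,0,0,0],[0,0,0,0,0,0,0]]]' 
python3 - <<'E'
from h import *
loc();c=wrist('pics/w7.png')
c=read_camera("scene");crop(c,300,205,40,'pics/s7.png',10)
E
```

```text
time: 7.22
ee_pos: [0.436, 0.0875, 0.1612]
orientation: [[0.101, -0.995, 0.001], [-0.995, -0.101, -0.0], [0.0, -0.001, -1.0]]
ft_force: [-0.7, 0.3, 0.2]
opening: 1.0
t 7.22 yaw -84.2 (want -84.2) A s=-46.5mm inner d=19.5 tipz=205.7 tilt [ 0.    -0.001] F [-0.7  0.3  0.2]
wheel px [ 46.89172239 199.90748803]
```

View pics/w7.png

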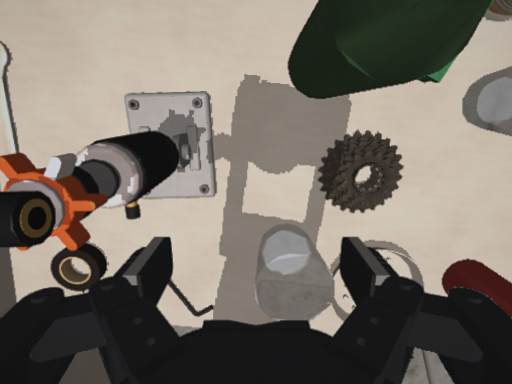

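View pics/s7.png

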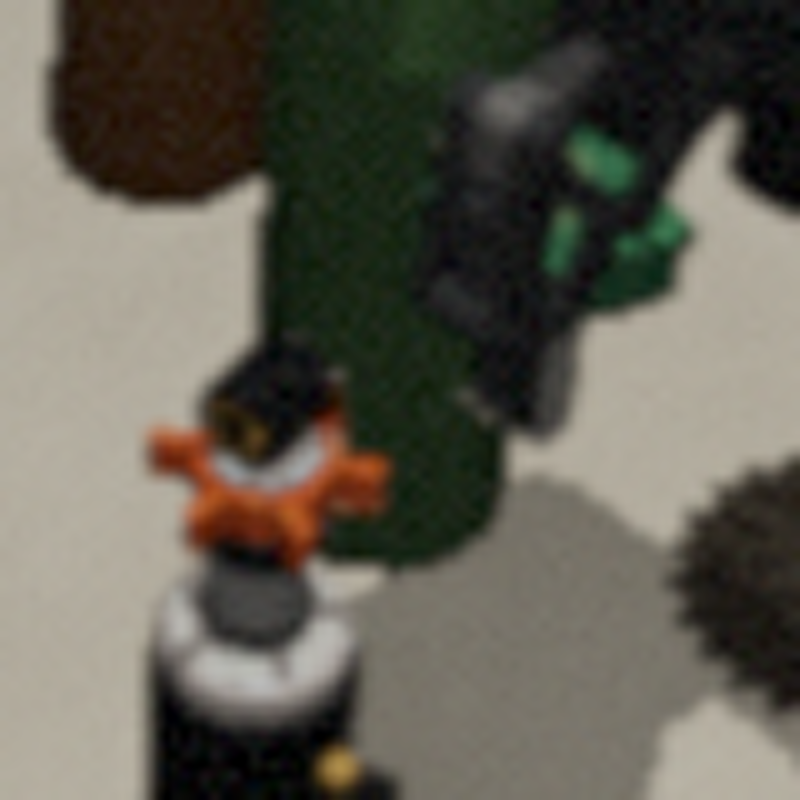

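```bash
python3 -m pendant '[[[-1.2,0,0,0,0,0,0],[-1,0,0,0,0,0,0],[-0.3,0,0,0,0,0,0],[-0.3,0,0,0,0,0,0],[-0.3,0,0,0,0,0,0],[0,0,0,0,0,0,0]]]' 
python3 - <<'E'
from h import *
loc();c=wrist('pics/w8.png');top('pics/t8.png')
E
```

```text
time: 8.07
ee_pos: [0.4323, 0.1185, 0.1606]
orientation: [[0.101, -0.995, -0.0], [-0.995, -0.101, 0.0], [-0.0, 0.0, -1.0]]
ft_force: [-0.9, -0.8, 0.0]
opening: 0.998
t 8.07 yaw -84.2 (want -84.2) A s=-15.3mm inner d=20.0 tipz=205.1 tilt [-0.  0.] F [-0.9 -0.8  0. ]
wheel px [114.75918917 199.36505705]
```

View pics/w8.png

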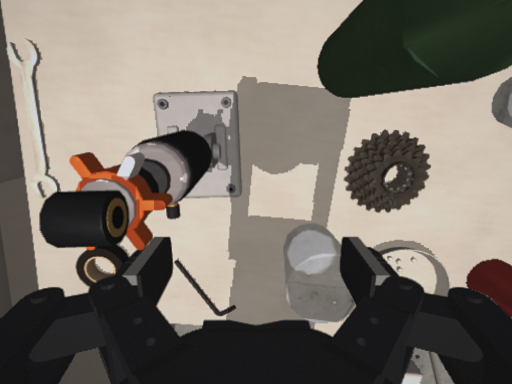

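View pics/t8.png

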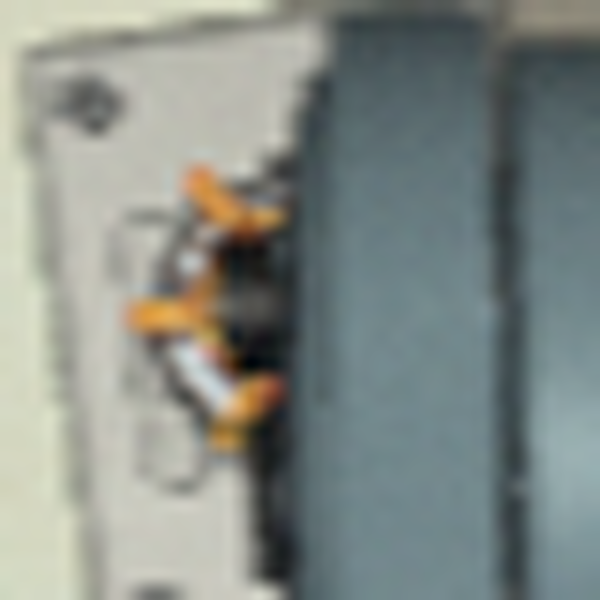

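```bash
python3 -m pendant '[[[-0.3,0,0,0,0,0,0],[-0.3,0,0,0,0,0,0],[0,0,0,0,0,0,0]]]' 
python3 - <<'E'
from h import *
loc();c=wrist('pics/w9.png')
E
```

```text
time: 8.55
ee_pos: [0.4304, 0.1245, 0.1603]
orientation: [[0.101, -0.995, -0.003], [-0.995, -0.101, -0.0], [-0.0, 0.003, -1.0]]
ft_force: [-5.6, -1.1, 2.6]
opening: 1.0
t 8.55 yaw -84.2 (want -84.2) A s=-9.2mm inner d=21.3 tipz=204.8 tilt [-0.     0.003] F [-5.6 -1.1  2.6]
wheel px [127.63973365 197.12575344]
```

View pics/w9.png

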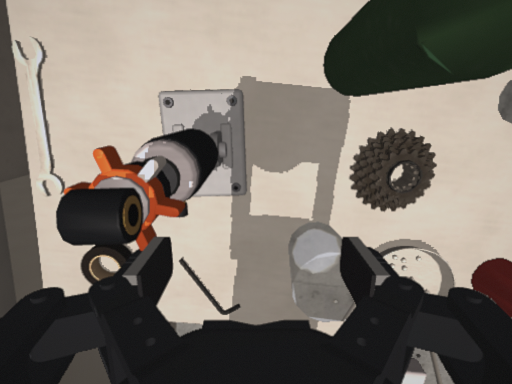

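```bash
cat >> h.py <<'E'
def wheel(name="pics/z.png",z=.209):
    """fit joint angle by matching orange/white lug colours at 6 lug ends"""
    c=wrist(name);hsv=cv2.cvtColor(c["color"],cv2.COLOR_RGB2HSV)
    best=[]
    im=c["color"].astype(int)
    org=((im[...,0]>130)&(im[...,0]-im[...,2]>70)).astype(float)
    wh=((im.min(2)>150)&(im.max(2)-im.min(2)<40)).astype(float)
    from scipy.ndimage import map_coordinates as mc
    for a in np.arange(0,360,1.):
        sc=0
        for k in range(6):
            th=np.radians(a+60*k); P=[[C[0]+r*np.cos(th),C[1]+r*np.sin(th),.214] for r in (.019,.021,.023)]
            uv=proj(c,P); m=wh if k==0 else org
            sc+=mc(m,[uv[:,1],uv[:,0]],order=1).mean()
        best.append(sc)
    a=int(np.argmax(best)); print("white lug world",a,"shock angle",a-8.2,"joint clicks",((a-8.2-180)%360)/60,"score",round(max(best),2),"next",np.round(sorted(best)[-4:],2))
E
python3 - <<'E'
from h import *
wheel()
E
```

```text
wheel px [127.64762761 197.14852806]
white lug world 322 shock angle 313.8 joint clicks 2.23 score 4.33 next [4.06 4.15 4.25 4.33]
```

```bash
python3 -m pendant '[[[0,1,0,0,0,0,0],[0,1,0,0,0,0,0],[0,0,0,0,0,0,0]]]' 
python3 - <<'E'
from h import *
loc();wheel('pics/w10.png')
E
```

```text
time: 9.02
ee_pos: [0.4111, 0.1224, 0.1606]
orientation: [[0.101, -0.995, 0.0], [-0.995, -0.101, 0.0], [-0.0, -0.0, -1.0]]
ft_force: [-0.3, -0.2, 1.0]
opening: 1.001
t 9.03 yaw -84.2 (want -84.2) A s=-9.3mm inner d=40.7 tipz=205.1 tilt [-0. -0.] F [-0.3 -0.2  1. ]
wheel px [122.21159787 154.54483575]
white lug world 305 shock angle 296.8 joint clicks 1.9466666666666668 score 5.0 next [4.86 4.99 5.   5.  ]
```

View pics/w10.png

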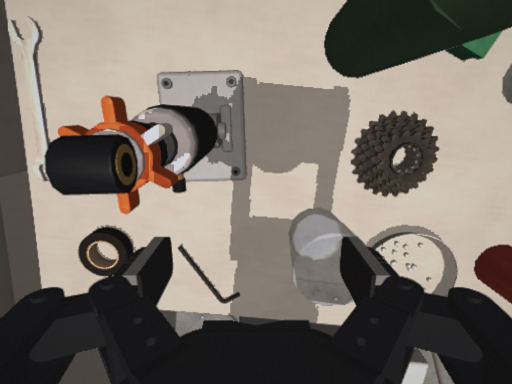

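The wheel has snapped to about 2 clicks open, with the white lug at (152,132). It had been stuck mid-detent. For better leverage I'll re-align the finger to a mid-gap direction with a slight tilt, backing off first.

```bash
python3 -m pendant '[[[0.5,3,0,0,0,0,0],[3,3,0,0,0,9.6,0],[0,0,0,0,0,9.6,0],[0,0,0,0,0,9.6,0],[0,0,0,10,0,0,0],[0,0,0,0,0,0,0]]]' 
cat >> h.py <<'E'
TIP=np.array([-.0465,-.011,-.0445])
def goto(s_,d_,z_=.206,ang=157.,tilt=10.):
    s=monitor.get_state();R=np.array(s["orientation"]);p=np.array(s["ee_pos"])
    a=np.radians(ang);u=np.array([np.cos(a),np.sin(a),0]);t=np.array([u[1],-u[0],0])
    R0=np.c_[-t,u,[0,0,-1]]@cv2.Rodrigues(np.radians([tilt,0,0]))[0]
    q=p+R@TIP-[*C,0]
    print("t %.2f"%s["time"],"tip s=%.1f d=%.1f z=%.1f"%(1e3*q@t,1e3*q@u,1e3*q[2]),"F t,u,z",np.round([np.dot(s["ft_force"],v) for v in (t,u,[0,0,1])],1),"rot err deg(tool)",np.round(np.degrees(cv2.Rodrigues(R.T@R0)[0].ravel()),1))
    w=np.array([*C,0])+u*d_*1e-3+t*s_*1e-3+[0,0,z_]
    print("shift cm (tool axes, now)",np.round(R.T@(w-R@TIP-p)*100,2))
E
python3 -c "
from h import *
goto(-45,40);wheel()"
```

```text
time: 9.82
ee_pos: [0.3539, 0.0822, 0.16]
orientation: [[-0.389, -0.907, 0.16], [-0.921, 0.383, -0.068], [-0.0, -0.174, -0.985]]
ft_force: [-0.3, 0.1, 0.9]
opening: 0.996
t 9.82 tip s=-89.3 d=50.9 z=205.7 F t,u,z [-0.   0.3  0.9] rot err deg(tool) [-0.   0.   0.1]
shift cm (tool axes, now) [-4.42 -1.09  0.16]
wheel px [-42.514174   128.06282333]
white lug world 2 shock angle -6.199999999999999 joint clicks 2.896666666666667 score 0.33 next [0.33 0.33 0.33 0.33]
```

```bash
python3 -m pendant '[[[-2.3,-1.6,0.1,0,0,0,0],[-2.3,-1.5,0.3,0,0,0,0],[0,0,0,0,0,0,0],[0,0,0,0,0,0,0]]]' 
python3 -c "
from h import *
goto(-30,18);wheel('pics/w11.png')"
```

```text
time: 10.38
ee_pos: [0.4024, 0.1113, 0.1618]
orientation: [[-0.391, -0.907, 0.158], [-0.92, 0.385, -0.068], [0.001, -0.172, -0.985]]
ft_force: [0.6, -0.1, -0.2]
opening: 1.0
t 10.38 tip s=-43.5 d=17.5 z=207.5 F t,u,z [ 0.2 -0.6 -0.2] rot err deg(tool) [ 0.1 -0.  -0. ]
shift cm (tool axes, now) [-1.35  0.08  0.14]
wheel px [ 68.60065455 200.98210366]
white lug world 309 shock angle 300.8 joint clicks 2.0133333333333336 score 5.0 next [4.96 4.98 5.   5.  ]
```

View pics/w11.png

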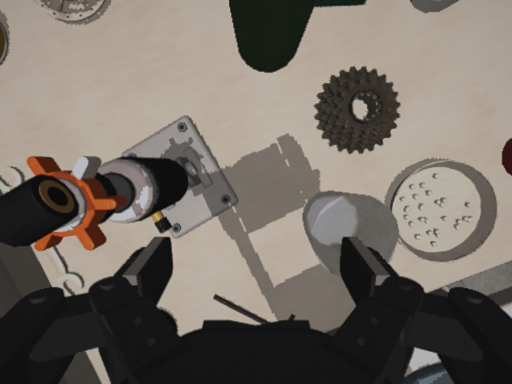

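```bash
python3 -m pendant '[[[-1.2,0,0.1,0,0,0,0],[-0.8,0,0,0,0,0,0],[-0.4,0,0,0,0,0,0],[-0.4,0,0,0,0,0,0],[-0.4,0,0,0,0,0,0],[-0.3,0,0,0,0,0,0]]]' 
python3 -c "
from h import *
goto(0,18);wheel('pics/w12.png')"
```

```text
time: 11.18
ee_pos: [0.413, 0.144, 0.1597]
orientation: [[-0.39, -0.908, 0.153], [-0.921, 0.384, -0.068], [0.003, -0.167, -0.986]]
ft_force: [-13.6, -0.2, 6.0]
opening: 1.002
t 11.18 tip s=-9.1 d=20.4 z=205.3 F t,u,z [-5.5 12.5  6. ] rot err deg(tool) [ 0.4 -0.2  0.1]
shift cm (tool axes, now) [-0.91 -0.25 -0.03]
wheel px [139.13547467 195.57596304]
white lug world 283 shock angle 274.8 joint clicks 1.5800000000000003 score 5.0 next [5. 5. 5. 5.]
```

```bash
python3 -c "
import cv2
im=cv2.imread('pics/w12.png');cv2.imwrite('pics/w12c.png',cv2.resize(im[140:300,60:240],None,fx=4,fy=4,interpolation=cv2.INTER_CUBIC))
from h import *
c=read_camera('scene');crop(c,292,205,30,'pics/s12.png',12)"
```

```text
(no output)
```

View pics/w12c.png

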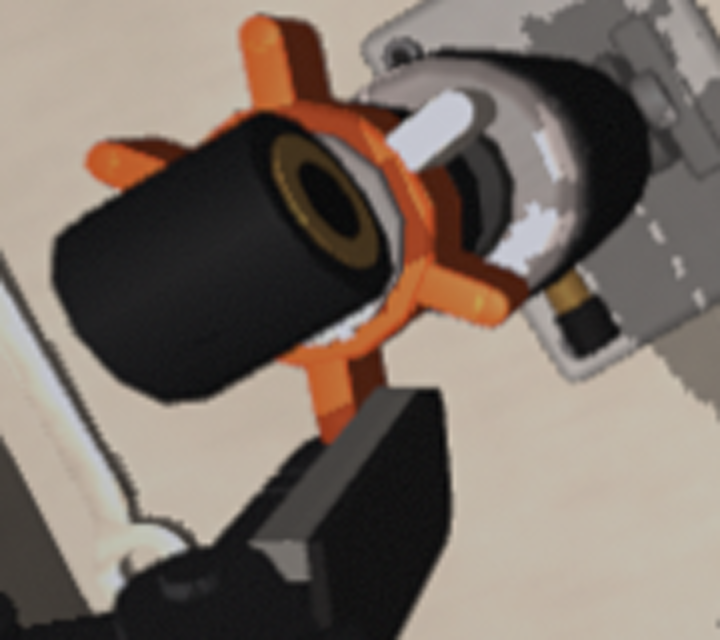

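View pics/s12.png

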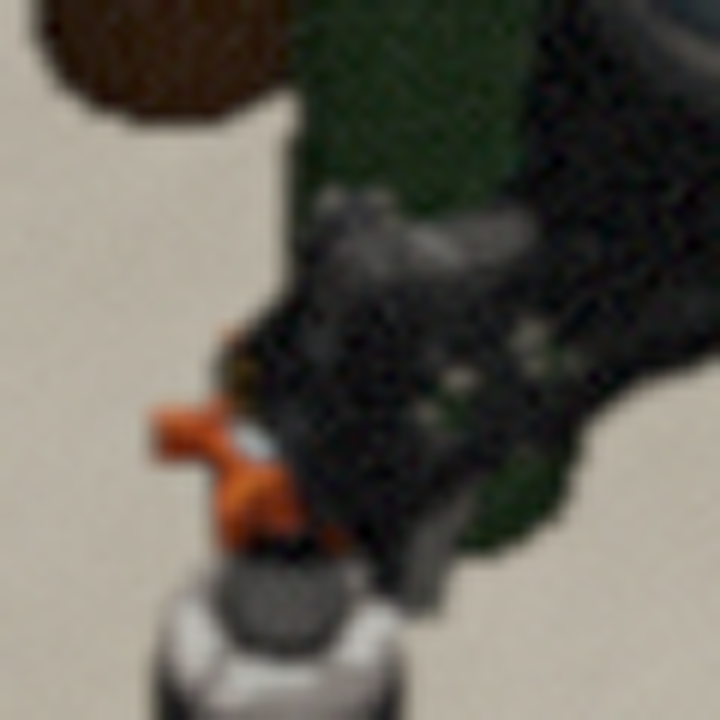

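```bash
python3 -m pendant '[[[0,0,-0.3,0,0,0,0],[0,0,-0.3,0,0,0,0],[0,0,0,0,0,0,0]]]' 
python3 -c "
from h import *
goto(0,18);wheel('pics/w13.png')"
```

```text
time: 11.65
ee_pos: [0.4157, 0.1442, 0.1673]
orientation: [[-0.391, -0.906, 0.161], [-0.92, 0.385, -0.068], [-0.0, -0.175, -0.985]]
ft_force: [-0.9, -0.3, -0.3]
opening: 1.003
t 11.65 tip s=-8.1 d=18.2 z=213.1 F t,u,z [-0.6  0.7 -0.3] rot err deg(tool) [-0.1  0.  -0. ]
shift cm (tool axes, now) [-0.81  0.1   0.7 ]
wheel px [147.85803377 197.91721904]
white lug world 280 shock angle 271.8 joint clicks 1.5300000000000002 score 4.67 next [4.47 4.58 4.6  4.67]
```

```bash
python3 -m pendant '[[[0,0,0.2,0,0,0,0],[-0.3,0,0,0,0,0,0],[-0.3,0,0,0,0,0,0],[-0.2,0,0,0,0,0,0],[0,0,0,0,0,0,0]]]' 
python3 -c "
from h import *
goto(0,18);wheel('pics/w14.png')"
```

```text
time: 12.32
ee_pos: [0.4187, 0.1516, 0.1649]
orientation: [[-0.391, -0.907, 0.16], [-0.921, 0.385, -0.068], [-0.0, -0.174, -0.985]]
ft_force: [-0.3, -0.3, 0.2]
opening: 0.999
t 12.32 tip s=-0.1 d=18.3 z=210.7 F t,u,z [-0.4  0.1  0.2] rot err deg(tool) [0. 0. 0.]
shift cm (tool axes, now) [-0.01  0.06  0.46]
wheel px [162.3635298  198.49963259]
white lug world 250 shock angle 241.8 joint clicks 1.0300000000000002 score 4.33 next [4.08 4.19 4.2  4.33]
```

```bash
python3 -m pendant '[[[0,1.97,-0.35,0,0,0,0],[0,0.4,-0.07,0,0,0,0],[2,0,0,0,0,0,0],[2,0,0,0,0,0,0],[0,-0.4,0.07,0,0,0,0],[0,-1.97,0.35,0,0,0,0],[-1,0,0,0,0,0,0],[-1,0,0,0,0,0,0],[-0.3,0,0,0,0,0,0],[-0.3,0,0,0,0,0,0],[0,0,0,0,0,0,0]]]' 
python3 -c "
from h import *
goto(0,18);wheel('pics/w15.png')"
```

```text
time: 13.75
ee_pos: [0.4119, 0.1387, 0.1644]
orientation: [[-0.39, -0.907, 0.157], [-0.921, 0.384, -0.068], [0.002, -0.171, -0.985]]
ft_force: [-3.9, -2.7, 1.5]
opening: 0.996
t 13.75 tip s=-14.5 d=19.5 z=210.0 F t,u,z [-4.1  2.5  1.5] rot err deg(tool) [ 0.1 -0.1  0.1]
shift cm (tool axes, now) [-1.45 -0.08  0.42]
wheel px [132.12157466 196.20141598]
white lug world 238 shock angle 229.8 joint clicks 0.8300000000000002 score 4.33 next [4.16 4.33 4.33 4.33]
```

Contact is made and the wheel is turning at 4 N. I'll continue to mid-gap in small steps.

```bash
python3 -m pendant '[[[-0.3,0,0,0,0,0,0],[-0.3,0,0,0,0,0,0],[-0.3,0,0,0,0,0,0],[0,0,0,0,0,0,0]]]' 
python3 -c "
from h import *
goto(0,18);wheel('pics/w16.png')"
```

```text
time: 14.3
ee_pos: [0.4146, 0.1478, 0.1639]
orientation: [[-0.39, -0.908, 0.156], [-0.921, 0.384, -0.066], [0.001, -0.169, -0.986]]
ft_force: [-9.0, 3.3, 1.4]
opening: 0.999
t 14.30 tip s=-5.1 d=20.4 z=209.6 F t,u,z [-0.5  9.6  1.4] rot err deg(tool) [ 0.3 -0.   0.1]
shift cm (tool axes, now) [-0.51 -0.18  0.4 ]
wheel px [150.98299995 194.34523086]
white lug world 212 shock angle 203.8 joint clicks 0.39666666666666683 score 5.0 next [4.99 5.   5.   5.  ]
```

```bash
python3 -m pendant '[[[0,0,-0.25,0,0,0,0],[-0.3,0,0,0,0,0,0],[-0.2,0,0,0,0,0,0],[0,0,0,0,0,0,0]]]' 
python3 -c "
from h import *
goto(0,18);wheel('pics/w17.png')"
```

```text
time: 14.85
ee_pos: [0.4186, 0.1517, 0.1676]
orientation: [[-0.391, -0.906, 0.16], [-0.92, 0.385, -0.068], [-0.0, -0.174, -0.985]]
ft_force: [-0.0, -0.3, 0.8]
opening: 1.002
t 14.85 tip s=-0.0 d=18.4 z=213.3 F t,u,z [-0.3 -0.1  0.8] rot err deg(tool) [-0.  0. -0.]
shift cm (tool axes, now) [-0.    0.09  0.73]
wheel px [164.169493  197.5423412]
white lug world 190 shock angle 181.8 joint clicks 0.03000000000000019 score 3.99 next [3.44 3.7  3.88 3.99]
```

View pics/w17.png

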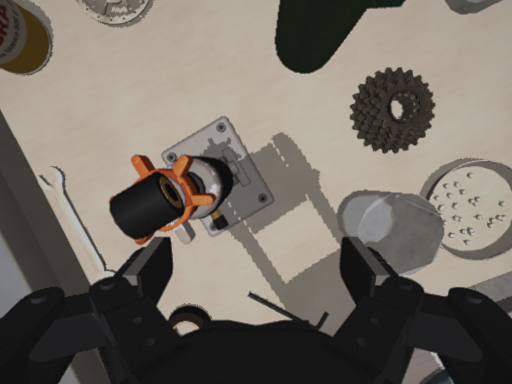

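```bash
python3 -m pendant '[[[0,0,0.1,0,0,0,0],[-0.2,0,0,0,0,0,0],[-0.2,0,0,0,0,0,0],[-0.1,0,0,0,0,0,0],[0,0,0,0,0,0,0]]]' 
python3 -c "
from h import *
goto(0,18);wheel('pics/w18.png')"
```

```text
time: 15.52
ee_pos: [0.4203, 0.1559, 0.1664]
orientation: [[-0.391, -0.907, 0.159], [-0.92, 0.385, -0.068], [0.001, -0.173, -0.985]]
ft_force: [-1.7, -0.6, -0.8]
opening: 0.995
t 15.53 tip s=4.5 d=18.5 z=212.1 F t,u,z [-1.2  1.4 -0.8] rot err deg(tool) [ 0. -0. -0.]
shift cm (tool axes, now) [0.45 0.06 0.61]
wheel px [172.51558427 197.66490602]
white lug world 190 shock angle 181.8 joint clicks 0.03000000000000019 score 3.4 next [3.31 3.31 3.37 3.4 ]
```

```bash
python3 -m pendant '[[[-0.1,0,0,0,0,0,0],[-0.1,0,0,0,0,0,0],[0,0,0,0,0,0,0]]]' 
python3 -c "
from h import *
goto(0,18);wheel('pics/w19.png')"
```

```text
time: 15.95
ee_pos: [0.4206, 0.1566, 0.1663]
orientation: [[-0.391, -0.907, 0.158], [-0.92, 0.385, -0.071], [0.003, -0.173, -0.985]]
ft_force: [-4.2, -8.7, 2.3]
opening: 0.999
t 15.95 tip s=5.4 d=18.4 z=211.9 F t,u,z [-9.6  0.4  2.3] rot err deg(tool) [ 0.  -0.2 -0. ]
shift cm (tool axes, now) [0.54 0.06 0.59]
wheel px [174.18217452 197.85402181]
white lug world 124 shock angle 115.8 joint clicks 4.930000000000001 score 3.33 next [3.33 3.33 3.33 3.33]
```

```bash
python3 -m pendant '[[[0.7,0,0,0,0,0,0],[0,1.97,-0.35,0,0,0,0],[0,0.6,-0.1,0,0,0,0],[0,0,0,0,0,0,0]]]' 
python3 -c "
from h import *
goto(42,44,.212);wheel('pics/w20.png')"
```

```text
time: 16.5
ee_pos: [0.394, 0.1623, 0.1666]
orientation: [[-0.39, -0.907, 0.161], [-0.921, 0.384, -0.067], [-0.001, -0.174, -0.985]]
ft_force: [0.9, 0.5, 0.0]
opening: 1.001
t 16.50 tip s=0.1 d=45.2 z=212.4 F t,u,z [ 0.8 -0.6  0. ] rot err deg(tool) [-0.   0.   0.1]
shift cm (tool axes, now) [-4.19 -0.12  0.06]
wheel px [162.05516486 143.36993236]
white lug world 186 shock angle 177.8 joint clicks 5.963333333333334 score 5.0 next [5. 5. 5. 5.]
```

View pics/w20.png

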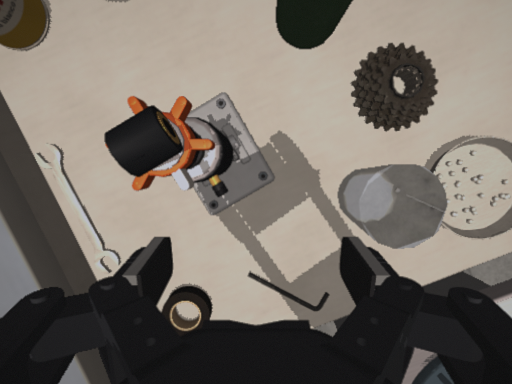

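The white lug at (180,178) points at the valve side, so the wheel is on its closed stop; the nudge read 9.6 N with no further turn. Now I'll move to the other side for the anticlockwise flicks.

```bash
python3 -m pendant '[[[-2.1,0,0,0,0,0,0],[-2.1,0,0.05,0,0,0,0],[0,-0.7,0.12,0,0,0,0],[0,-1.97,0.35,0,0,0,0],[1,0,0,0,0,0,0],[0.6,0,0,0,0,0,0],[0,0,0,0,0,0,0]]]' 
python3 -c "
from h import *
goto(0,18,.212);wheel('pics/w21.png')"
```

```text
time: 17.42
ee_pos: [0.4292, 0.1742, 0.1659]
orientation: [[-0.392, -0.906, 0.16], [-0.92, 0.386, -0.068], [0.0, -0.174, -0.985]]
ft_force: [-0.6, -0.1, -0.0]
opening: 1.001
t 17.43 tip s=24.8 d=17.4 z=211.6 F t,u,z [-0.3  0.5 -0. ] rot err deg(tool) [ 0.  -0.  -0.1]
shift cm (tool axes, now) [ 2.48  0.05 -0.05]
wheel px [213.09840796 199.99332093]
white lug world 184 shock angle 175.8 joint clicks 5.930000000000001 score 4.01 next [4.   4.   4.   4.01]
```

View pics/w21.png

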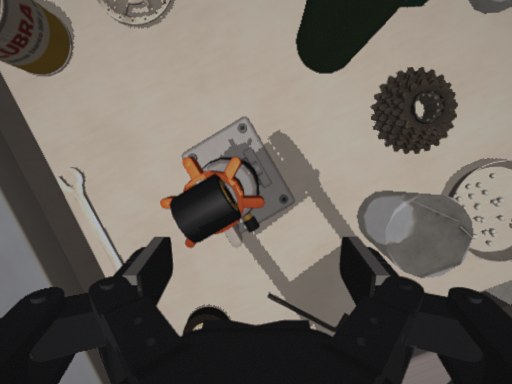

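```bash
python3 -m pendant '[[[0.4,0,0,0,0,0,0],[0.3,0,0,0,0,0,0],[0.3,0,0,0,0,0,0],[0.3,0,0,0,0,0,0],[0,0,0,0,0,0,0]]]' 
python3 -c "
from h import *
goto(0,18,.212);wheel('pics/w22.png')"
```

```text
time: 18.1
ee_pos: [0.4244, 0.1635, 0.166]
orientation: [[-0.391, -0.907, 0.16], [-0.921, 0.385, -0.067], [-0.001, -0.173, -0.985]]
ft_force: [-0.9, 4.0, 0.5]
opening: 1.001
t 18.10 tip s=13.1 d=17.7 z=211.8 F t,u,z [3.3 2.3 0.5] rot err deg(tool) [ 0.   0.1 -0. ]
shift cm (tool axes, now) [ 1.31  0.02 -0.03]
wheel px [189.58698935 199.27746154]
white lug world 199 shock angle 190.8 joint clicks 0.1800000000000002 score 3.92 next [3.72 3.79 3.92 3.92]
```

```bash
python3 -m pendant '[[[0.3,0,0,0,0,0,0],[0.3,0,0,0,0,0,0],[0.3,0,0,0,0,0,0],[0.2,0,0,0,0,0,0],[0.2,0,0,0,0,0,0],[0,0,0,0,0,0,0]]]' 
python3 -c "
from h import *
goto(0,18,.212);wheel('pics/w23.png')"
```

```text
time: 18.9
ee_pos: [0.4195, 0.1507, 0.166]
orientation: [[-0.391, -0.906, 0.16], [-0.92, 0.385, -0.068], [0.0, -0.174, -0.985]]
ft_force: [0.7, -0.9, -0.0]
opening: 0.998
t 18.90 tip s=-0.6 d=17.2 z=211.7 F t,u,z [-0.6 -1.  -0. ] rot err deg(tool) [-0. -0. -0.]
shift cm (tool axes, now) [-0.06  0.07 -0.05]
wheel px [162.08434304 200.36968539]
white lug world 250 shock angle 241.8 joint clicks 1.0300000000000002 score 4.25 next [4.   4.06 4.16 4.25]
```

View pics/w23.png

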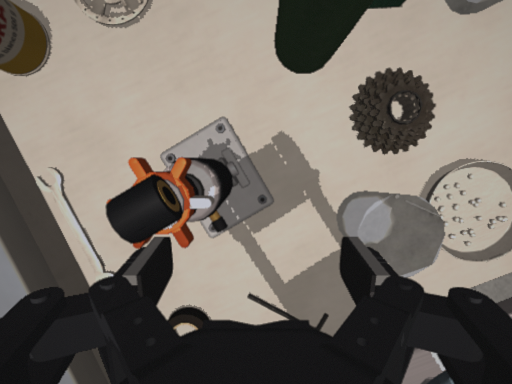

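The white lug is now at (200,203), so the wheel is one click open. For click two I'll repeat the same cycle.

```bash
python3 -m pendant '[[[0,1.97,-0.35,0,0,0,0],[0,0.6,-0.1,0,0,0,0],[-2,0,0,0,0,0,0],[-2.2,0,0,0,0,0,0],[0,-0.6,0.1,0,0,0,0],[0,-1.97,0.35,0,0,0,0],[1,0,0,0,0,0,0],[1,0,0,0,0,0,0],[0.4,0,0,0,0,0,0],[0.3,0,0,0,0,0,0],[0,0,0,0,0,0,0]]]' 
python3 -c "
from h import *
goto(0,18,.212);wheel('pics/w24.png')"
python3 -m pendant '[[[0.3,0,0,0,0,0,0],[0.3,0,0,0,0,0,0],[0.3,0,0,0,0,0,0],[0.3,0,0,0,0,0,0],[0.2,0,0,0,0,0,0],[0,0,0,0,0,0,0]]]' 
python3 -c "
from h import *
goto(0,18,.212);wheel('pics/w25.png')"
```

```text
time: 20.32
ee_pos: [0.4248, 0.1653, 0.1659]
orientation: [[-0.391, -0.907, 0.16], [-0.92, 0.385, -0.067], [-0.001, -0.173, -0.985]]
ft_force: [-0.6, 2.6, -1.2]
opening: 1.003
t 20.32 tip s=14.9 d=18.0 z=211.7 F t,u,z [ 2.2  1.6 -1.2] rot err deg(tool) [ 0.   0.1 -0. ]
shift cm (tool axes, now) [ 1.49 -0.   -0.03]
wheel px [193.20557484 198.84885361]
white lug world 253 shock angle 244.8 joint clicks 1.0800000000000003 score 4.67 next [4.55 4.55 4.67 4.67]
time: 21.12
ee_pos: [0.4199, 0.1515, 0.166]
orientation: [[-0.391, -0.906, 0.16], [-0.92, 0.385, -0.068], [0.0, -0.174, -0.985]]
ft_force: [0.1, -0.8, 0.7]
opening: 1.0
t 21.12 tip s=0.4 d=17.1 z=211.7 F t,u,z [-0.7 -0.4  0.7] rot err deg(tool) [-0. -0. -0.]
shift cm (tool axes, now) [ 0.04  0.08 -0.04]
wheel px [163.96083157 200.50964371]
white lug world 311 shock angle 302.8 joint clicks 2.046666666666667 score 4.24 next [4.   4.11 4.23 4.24]
```

View pics/w25.png

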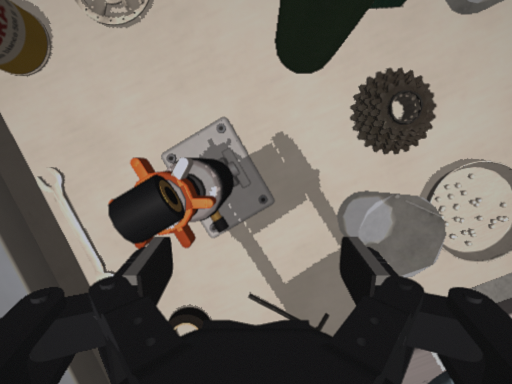

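The white lug is at (182,168), two clicks open. Now the third click.

```bash
python3 -m pendant '[[[0,1.97,-0.35,0,0,0,0],[0,0.6,-0.1,0,0,0,0],[-2,0,0,0,0,0,0],[-2.2,0,0,0,0,0,0],[0,-0.6,0.1,0,0,0,0],[0,-1.97,0.35,0,0,0,0],[1,0,0,0,0,0,0],[1,0,0,0,0,0,0],[0.4,0,0,0,0,0,0],[0.3,0,0,0,0,0,0],[0,0,0,0,0,0,0]]]' 
python3 -c "
from h import *
goto(0,18,.212);wheel('pics/w26.png')"
python3 -m pendant '[[[0.3,0,0,0,0,0,0],[0.3,0,0,0,0,0,0],[0.3,0,0,0,0,0,0],[0.3,0,0,0,0,0,0],[0.3,0,0,0,0,0,0],[0,0,0,0,0,0,0]]]' 
python3 -c "
from h import *
goto(0,18,.212);wheel('pics/w27.png')"
```

```text
time: 22.55
ee_pos: [0.4255, 0.166, 0.166]
orientation: [[-0.391, -0.906, 0.16], [-0.92, 0.385, -0.067], [-0.001, -0.173, -0.985]]
ft_force: [-0.2, 1.9, -0.4]
opening: 0.996
t 22.55 tip s=15.9 d=17.6 z=211.8 F t,u,z [ 1.7  1.  -0.4] rot err deg(tool) [ 0.  0. -0.]
shift cm (tool axes, now) [ 1.59  0.03 -0.03]
wheel px [195.19155399 199.4761289 ]
white lug world 311 shock angle 302.8 joint clicks 2.046666666666667 score 4.63 next [4.39 4.51 4.59 4.63]
time: 23.35
ee_pos: [0.4199, 0.1514, 0.1659]
orientation: [[-0.392, -0.906, 0.16], [-0.92, 0.386, -0.069], [0.0, -0.174, -0.985]]
ft_force: [0.1, -0.3, 0.6]
opening: 0.998
t 23.35 tip s=0.2 d=17.1 z=211.7 F t,u,z [-0.2 -0.2  0.6] rot err deg(tool) [-0. -0. -0.]
shift cm (tool axes, now) [ 0.02  0.08 -0.05]
wheel px [163.65559288 200.53614463]
white lug world 10 shock angle 1.8000000000000007 joint clicks 3.0300000000000002 score 4.25 next [4.06 4.12 4.2  4.25]
```

View pics/w27.png

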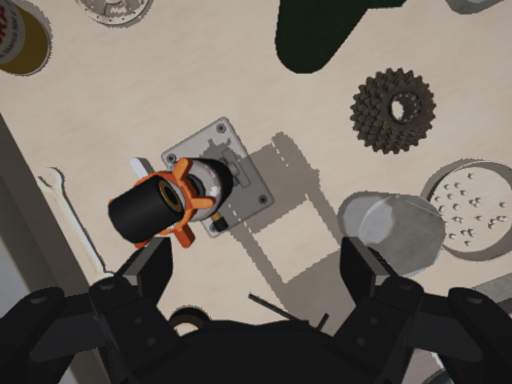

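The white lug now points along +x, at about (137,167), so the wheel is three clicks open. I'll withdraw and check.

```bash
python3 -m pendant '[[[0,1.97,-0.35,0,0,0,0],[0,2,-0.35,0,0,0,0],[0,3,-0.5,0,0,0,0],[0,1,-4,0,0,0,0],[0,0,-4,0,0,0,0],[0,0,-2,0,0,0,0],[0,0,0,0,0,0,0],[0,0,0,0,0,0,0],[0,0,0,0,0,0,0]]]' 
python3 -c "
from h import *
goto(0,18,.212);wheel('pics/w28.png');top('pics/t28.png')
c=read_camera('top');cv2.imwrite('pics/top28.png',c['color'][:,:,::-1]);print(np.round(monitor.get_state()['dq'],3))"
```

```text
time: 24.52
ee_pos: [0.3289, 0.19, 0.261]
orientation: [[-0.391, -0.907, 0.158], [-0.92, 0.385, -0.069], [0.002, -0.172, -0.985]]
ft_force: [-0.1, -0.1, -0.7]
opening: 1.003
t 24.52 tip s=0.3 d=115.9 z=306.6 F t,u,z [-0.2  0.1 -0.7] rot err deg(tool) [ 0.1 -0.1 -0. ]
shift cm (tool axes, now) [ 1.00e-02 -8.01e+00  1.10e+01]
wheel px [197.96828731  60.56431886]
white lug world 4 shock angle -4.199999999999999 joint clicks 2.93 score 5.68 next [5.67 5.67 5.67 5.68]
[-0.001 -0.002 -0.007 -0.001  0.002 -0.001]
```

View pics/w28.png

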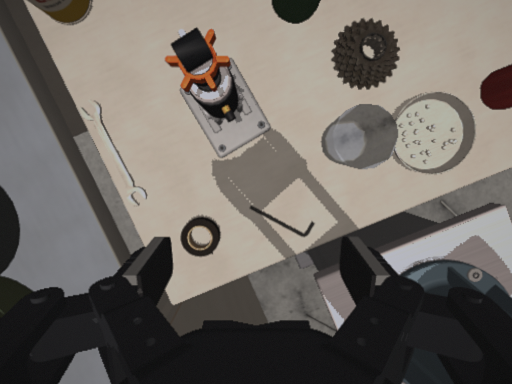

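View pics/top28.png

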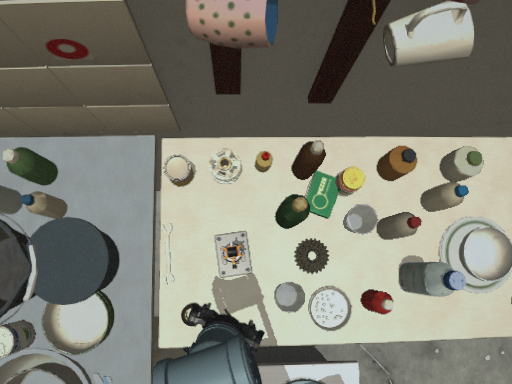

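The hand is clear and the bench items look unmoved. I'll check the wheel's resting angle in the top view.

View pics/t28.png

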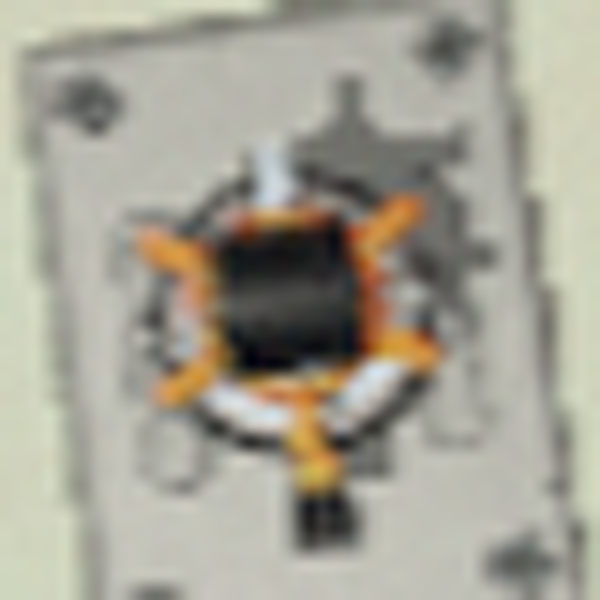

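The white lug at (270,160) and its opposite near (307,435) lie about 7.7° off vertical, which matches the base's yaw of about 8°. I'll hand in.

```bash
python3 -c "
from rig import order;print(order.hand_in())"
```

```text
the job is handed in; nothing more can be done
None
```

I flicked the wheel clockwise to its closed stop, then anticlockwise exactly three clicks. I withdrew the open hand clear of everything and handed the job in at about 24.5 s.

**Closed stop:** the white lug pointed at the valve side. A gentle nudge against the stop read 9.6 N with no further turn.

**Final position:** in the last top view the white lug points along the shock's +x, to within about a degree. The wrist-image fit read 3.03 clicks with the finger still in the gap and 2.93 from farther away after I withdrew. After withdrawal the force on the hand was near zero, and the neighbouring items looked unmoved in the top view.

**What disagreed:**
- **Starting position:** the wheel started at about 2.5 clicks open, stuck between detents, not on a whole click. The first push dropped it to 2.
- **Fingertip position:** in the pictures the fingertips sit about 31 mm behind the reported TCP. I set the working height from the pictures instead.
- **Unwanted contact:** during the clockwise flicks the hand was pushed outward with up to about 12.5 N, probably by the finger's linkage catching the eye or a lug. Raising the tip a few millimetres cured it. The highest force reading I saw was about 15 N.

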